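# Load a valve hanger into the trainer rail and bolt it in

## Task

Take the valve hanger with the yellow grip off its parking post, lead its foot into the open end of the slotted rail and slide it in until its black bumper meets the blue end stop; seat it there with a short steady push of about 15 N, without ever ramming the rail or the stop. Let go of it there, then push the red-knobbed bolt fully across the slot behind it. Leave the hanger with the blue grip where it is.

Things in the scene. Friction and masses are not known exactly. Their poses are not given: they have to be found in the camera images.
- hanger: Valve hanger with yellow grip, 0.3 kg, on a parking post. Origin: centre of its foot's underside; x to its hanging valve, y to its bumper; start yaw within 0.35 rad. Foot 30 (x) x 40 (y) x 6 mm high, ahead of it a 90-degree point, tip at y 35; stem on it 8 (x) x 30 (y), z 6 to 26; plate z 26 to 30, x -8 to 32; below its +x edge an apron 40 wide, x 28 to 32, down to z -30, bearing a grey valve out to x 56, up to z 23.
- hanger_grip (a point): Grasp point in the hanger's upright yellow grip tab, 56 mm above the hanger's origin. The tab is 12 (x) x 36 (y) mm, from 26 mm below to 16 mm above this point (hanger z 30 to 72); pinch it across its 12 mm.
- other_hanger: A second hanger of the same shape with a blue grip, on the other post (both posts are 80 mm high); must be left alone.
- rail: Fixed aluminium C-channel 220 mm long, 45 wide,. Origin on the table below the centre of its open end; y runs inwards along it, x across (away from the robot), z up; yaw within 0.25 rad. Channel floor at z 86, cavity 33 wide, 9 high; over it lips, z 95 to 100, leave a slot 11 wide: 1.5 mm play each side and 3 mm in height for the foot. The hanger's apron goes outside on the +x side.
- mouth (a point): Centre of the open end, on the channel's floor (rail frame 0, 0, 86 mm). The hanger enters here point first, its axes along the rail's. From 62 to 174 mm inside, a sprung shoe in the wall on the robot's side presses on the side of the foot with 4 to 10 N: expect that side force and a sliding drag of 2 to 9 N there, well before the stop; it varies with friction.
- tongue (a point): Where the hanger's origin can be set down before entering: on the open tongue, 33 mm wide, that carries the channel's floor 60 mm out of the mouth. This point lies at 0, -45, 86 mm in the rail's frame.
- stop: Blue end stop clamped immovably in the rail 150 to 195 mm from the mouth, 16 mm long; its head, 34 wide, stands 15 to 43 mm above the channel's floor. Origin: middle of the face that looks to the mouth, at the level of the channel's floor; axes as the rail's. The hanger is home when its bumper bears on this face (its origin 42 mm before it). It is hard.
- bolt (a joint): Travel in m along the rail's +x of the steel bolt lying on top of the rail, 22 mm inside the mouth: 0 drawn (slot free), 0.030 fully across the slot (hard end). Starts at 0 to 0.006; slides against about 2 N of friction and stays where left.
- bolt_knob (a point): Axis of the upright red bolt knob (14 mm diameter, 30 mm high), 10 mm below its top and 20 mm above the bolt. Bolt drawn, it stands 69 mm to the robot's side (-x) of the rail's centre line, 130 mm above the table; push it along the rail's +x.
- hanger_bumper (a point): Middle of the front face of the hanger's black bumper block, 16 (x) x 14 mm (z), at 0, 42, 33 mm in the hanger's frame; it juts out ahead, above foot and lips, and is what meets the end stop.

How it is judged:
On the way, in this order (a step that is already met when the one before it is completed fails the run):
1. the hanger's foot has entered the channel through its mouth, under the lips (y of hanger in the frame of rail between 0.022 and 0.1 m and z of hanger in the frame of rail between 0.083 and 0.091 m and x of hanger in the frame of rail between -0.004 and 0.004 m), for 0.1 s.
2. the hanger's bumper is pressed against the end stop with more than 8 N (contact force between hanger and stop above 8 N and y of hanger in the frame of stop above -0.045 m), for 0.2 s.
3. the bolt is pushed across the slot (value of joint bolt above 0.026 m), for 0.1 s.
At the end, for the whole second after the job is handed in: The yellow-grip hanger stands upright and at rest with its foot in the channel and its bumper within 3 mm of the end stop, and the bolt is across the slot (at least 26 of its 30 mm) (y of hanger in the frame of stop between -0.045 and -0.039 m and x of hanger in the frame of rail between -0.004 and 0.004 m and z of hanger in the frame of rail between 0.083 and 0.091 m and angle between hanger's own z axis and vertical below 0.12 rad and linear speed of hanger below 0.01 m/s and value of joint bolt above 0.026 m); the robot touches nothing.
It fails at once if the hanger is forced against the rail with more than 40 N (contact force between hanger and rail above 40 N).
It fails at once if the hanger is driven against the end stop with more than 25 N (contact force between hanger and stop above 25 N).
It fails at once if the blue-grip hanger is moved by more than 10 mm (distance of other_hanger from where it was at the start of the episode above 0.01 m).
It also fails if it takes over 69 s, if anything falls off the work surface, if the arm or the gripper's body presses on something with over 40 N, if the wrist force passes 120 N, or if a joint passes its speed limit or range.

## Robot

A 6-joint arm with a two-finger parallel gripper is mounted at the origin on the work surface. World frame = base frame: x ahead of the robot, y to its left, z up, the work surface at z = 0. Lengths are in m, angles in rad, forces in N, time in s.
With the tool pointing down it reaches from about 0.3 to 0.775 m from the base axis. Payload 14.6 kg.
Tool frame: the origin (TCP) lies between the finger pads; the fingertips stand 14 mm ahead of it and the grasp point (between the pads) lies 5 mm behind it; z points along the fingers, y is the line along which they close (so a half turn about z gives the same grasp; the last joint's range is limited). The gripper opens to 94 mm and grips with 3 to 60 N. Pads are 16 mm wide; open, the fingers measure 119 mm over their backs; the gripper's body (75 mm by 177 mm) begins 78 mm behind the grasp point.
Start: joints at [-1.306, 0.3, 1.521, -0, 1.321, -0.067], TCP at [0.179, -0.52, 0.219] pointing down, gripper open.
Joint ranges: [-3.03, 3.03], [-0.79, 2.21], [0.23, 2.52], [-1.04, 4.18], [0, 3.07], [-2.55, 2.55]. Speed limits (rad/s): [2.22, 2.22, 2.57, 3.14, 3.14, 3.14].

## Interface

Orientations are given as [roll, pitch, yaw] about the fixed x, y, z axes, in that order (R = Rz(yaw) Ry(pitch) Rx(roll)).
In Python, from station import ctrl gives the robot as it stands. The module is installed in compiled form; this text tells all that it offers.
- The arm moves only by the tool move_arm, never from a script. Its argument "targets" is a list of rows, each a list of 7 numbers: the opening, from -1 (shut) to 1 (fully open), then the shift along the tool's x, y, z in units of 50 mm (1.0 is 50 mm), then the turn, a rotation vector about the tool's x, y, z in rad. A call has 1 to 12 rows; each row is the pose to reach, as a shift and turn from the pose commanded when the call began, along the tool's axes at that moment; what a row does not reach only later rows make up. A row lasts 1/10 s, in which the tool goes at most 50 mm and 8.59 degrees, less where a joint would pass 70% of its speed; a pose out of reach is approached as far as the arm can. A call with a gripper value outside its range is refused whole. The fingers move at their own pace and stop on an object; "grip_force" is the grip in N (left out, the last holds). Time passes only in rows, so rows that repeat a pose let the fingers close. It gives the time, the measured TCP pose, the force, the opening and the grip force at its end, in the units of the state.
- ctrl.get_obs(): the state, without advancing time (a new reading comes with each control period).
- ctrl.camera(name): name is "scene" or "top" or "wrist"; returns (picture, depth): 400x640x3 uint8, red, green, blue; 400x640 float32, m along the optical axis (not along the pixel's ray), 0 where there is no reading.
- ctrl.camera_params(name): a dict with "intrinsics" (3x3 intrinsics, pixels), "k1" (the pictures are not rectified: a ray, as slopes to the right and down, at radius r is drawn at 1 + k1 r^2 times it, then the intrinsics apply), "rvec" (rotation vector, rad) and "tvec" (3), from world to camera coordinates, as OpenCV has them; the wrist camera has in their place "T_tool_cam" (4x4, takes a point from camera to tool coordinates, whose origin is the TCP and whose axes are the flange's). Camera axes: x right, y down, z forward; pixel columns grow to the right and rows downward; lengths in m; the calibration is good to about 2 mm. A picture is of the moment at which its call begins: read the wrist's pose just before it. camera_params takes no time and is no camera call.
- ctrl.hand_in(): hands the job in; it is judged then, once.
Trained networks look in the newest picture that a camera, given by its name, has taken for a name from the list of things; names that differ only in an ending like _2 or _b are one class to them, and where a whole thing is asked for, a point or a joint stands for the part that bears it (a point fixed in the world has none). Each returns a list of dicts, best first, with "score" (0 to 1); they miss things now and then, are a little off and sometimes report something else, mostly with a low value. They report only what shows in the picture. A call takes as long as a camera call.
- ctrl.cut_out(camera, target): "region" (400x640 bool, what is visible of it) and "point" ([column, row] in pixels, amid what is visible of it).
- ctrl.tip_of(camera, target): "point" ([column, row] in pixels: a listed point, or the origin of a listed thing).
The state is a dict: "time_s": time; "qpos": joint angles; "joint_vel": joint speeds; "tau": joint torques, N m; "ee_pos": TCP position; "eef_rot": TCP orientation; "force": force on the tool from outside, world axes, zero at the start; "moment": the same for the moment, N m; "grip_width": finger opening in m; "grip_force": force on a finger pad.
Only numpy, scipy, OpenCV 4.12 (cv2) and the standard library are available. Lean on these libraries where they do the work, as an engineer would, in place of code of your own. Each camera call takes 0.05 s, during which the arm holds its last target. There are 200 camera calls.

## Working session

There is one attempt and no reset: what is moved stays moved. The work goes in short steps, Python scripts to look and compute and a tool call to move; the robot and the scene stay as the last step left them, time stands still between calls to the robot, and variables do not carry over. Pictures are saved under pics/ and viewed, at most 10 in all, crops included, and the job is handed in when it is done.

Besides the shell and the picture viewer there is one more tool, called after ">>>" as name(argument=value, ...), one argument or row to a line, values as JSON. move_arm: Moves the arm, as the interface text tells. Its arguments: {"type":"object","properties":{"targets":{"type":"array"},"grip_force":{"type":"number"}},"required":["targets"]}

```bash
mkdir -p pics; cat > h.py <<'E'
import numpy as np, cv2
from scipy.spatial.transform import Rotation as R
from station import ctrl
def campose(n):
    p=ctrl.camera_params(n); K=np.array(p['intrinsics'],float)
    if 'rvec' in p:
        Rc=cv2.Rodrigues(np.array(p['rvec'],float))[0]; t=np.array(p['tvec'],float).ravel()
        T=np.eye(4); T[:3,:3]=Rc.T; T[:3,3]=-Rc.T@t
    else:
        o=ctrl.get_obs(); A=np.eye(4); A[:3,:3]=R.from_euler('xyz',o['eef_rot']).as_matrix(); A[:3,3]=o['ee_pos']
        T=A@np.array(p['T_tool_cam'])
    return K,float(p['k1']),T
def rays(px,K,k1):
    d=(np.atleast_2d(px).astype(float)-[K[0,2],K[1,2]])/[K[0,0],K[1,1]]
    u=d.copy()
    for _ in range(15): u=d/(1+k1*(u**2).sum(1,keepdims=True))
    return np.c_[u,np.ones(len(u))]
def at_z(px,z,c):
    K,k1,T=c; r=rays(px,K,k1)@T[:3,:3].T; o=T[:3,3]
    return o+r*((z-o[2])/r[:,2])[:,None]
def at_d(px,dep,c):
    K,k1,T=c; px=np.atleast_2d(px); return (rays(px,K,k1)*np.atleast_1d(dep)[:,None])@T[:3,:3].T+T[:3,3]
def proj(P,c):
    K,k1,T=c; q=(np.atleast_2d(P)-T[:3,3])@T[:3,:3]; u=q[:,:2]/q[:,2:]; u=u*(1+k1*(u**2).sum(1,keepdims=True))
    return u*[K[0,0],K[1,1]]+[K[0,2],K[1,2]]
def cloud(mask,dep,c):
    v,u=np.nonzero(mask&(dep>0)); return at_d(np.c_[u,v],dep[v,u],c)
E
python3 - <<'E'
from h import *
o=ctrl.get_obs(); print({k:np.round(v,3) for k,v in o.items()})
for n in ['scene','top']:
    c=campose(n); im,d=ctrl.camera(n); cv2.imwrite(f'pics/{n}0.png',im[...,::-1]); np.save(f'{n}.npy',d)
    print(n,c[0].round(1).tolist(),c[1],c[2].round(3).tolist())
    for t in ['hanger','hanger_grip','other_hanger','rail','mouth','tongue','stop','bolt_knob']:
        for r in ctrl.tip_of(n,t)[:2]:
            p=r['point']; i,j=int(p[1]),int(p[0]); dd=d[i,j]
            print(n,t,round(r['score'],2),np.round(p,1),at_d([p],dd,c).round(3) if dd>0 else None)
E
```

```text
{'time_s': np.float64(0.0), 'qpos': array([-1.306,  0.3  ,  1.522,  0.   ,  1.321, -0.067]), 'joint_vel': array([0.   , 0.001, 0.002, 0.   , 0.002, 0.   ]), 'tau': array([-0.0000e+00, -5.3180e+01, -3.5274e+01,  7.1000e-02,  2.4000e-02,
       -0.0000e+00]), 'ee_pos': array([ 0.179, -0.52 ,  0.219]), 'eef_rot': array([-3.14 , -0.   ,  0.332]), 'force': array([ 0.12 ,  0.066, -0.611]), 'moment': array([0.005, 0.041, 0.007]), 'grip_force': np.float64(0.0), 'grip_width': np.float64(0.094)}
scene [[443.4, 0.0, 320.2], [0.0, 443.4, 201.3], [0.0, 0.0, 1.0]] -0.0753541839969138 [[0.862, 0.434, -0.261, 0.744], [0.506, -0.739, 0.444, -0.411], [-0.001, -0.515, -0.857, 0.824], [0.0, 0.0, 0.0, 1.0]]
scene hanger 0.84 [307.2 327. ] [[ 0.633 -0.264  0.145]]
scene hanger_grip 0.63 [305.1 316.3] [[ 0.623 -0.253  0.152]]
scene other_hanger 0.42 [309.9 327. ] [[ 0.633 -0.257  0.123]]
scene rail 0.69 [324.  233.2] [[ 0.56  -0.086  0.087]]
scene mouth 0.7 [349.4 143.5] [[0.499 0.126 0.084]]
scene mouth 0.68 [310.  325.9] [[ 0.633 -0.255  0.123]]
scene tongue 0.61 [320.3 235.4] [[ 0.555 -0.091  0.083]]
sc
[... 226 characters left out ...]
, 1.0]] -0.024472380673335705 [[-0.027, -0.983, 0.181, 0.402], [-1.0, 0.029, 0.011, -0.041], [-0.016, -0.18, -0.983, 0.94], [0.0, 0.0, 0.0, 1.0]]
top hanger 0.8 [442.6 159.1] [[ 0.616 -0.241  0.118]]
top hanger_grip 0.58 [447.2 150. ] [[ 0.623 -0.242  0.151]]
top hanger_grip 0.35 [441.8 251.5] [[ 0.456 -0.225  0.131]]
top other_hanger 0.79 [445.9 252.3] [[ 0.453 -0.227  0.151]]
top rail 0.67 [330.4 214.4] [[ 0.528 -0.044  0.099]]
top mouth 0.92 [330.6 209. ] [[ 0.539 -0.045  0.085]]
top mouth 0.3 [232.1 233.8] [[0.498 0.127 0.101]]
top tongue 0.71 [355.8 202.4] [[ 0.55  -0.09   0.087]]
top stop 0.74 [237.1 233.9] [[0.5   0.122 0.084]]
top bolt_knob 0.94 [329.5 243. ] [[ 0.474 -0.041  0.139]]
```

View pics/scene0.png

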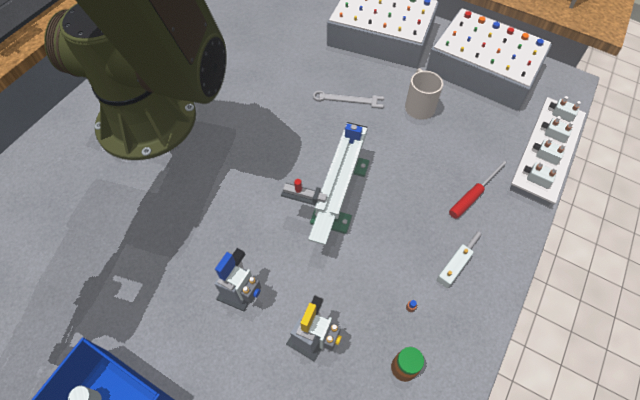

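View pics/top0.png

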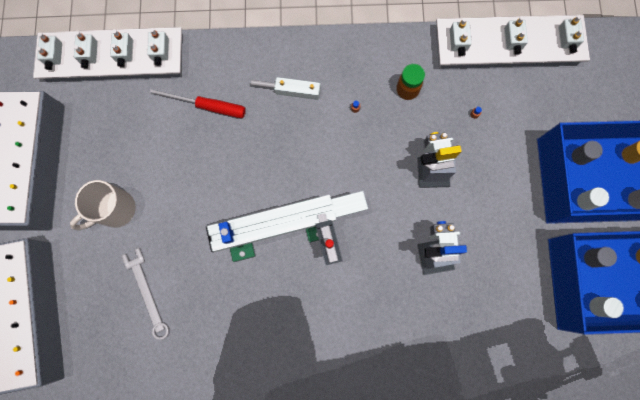

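The top view shows the rail running from its mouth at about (335,205) left to the blue stop at (225,232). The knob is at (329,243), the yellow grip at (448,154) and the blue grip at (452,251). Next I'll fit the rail and the tab from depth.

```bash
python3 - <<'E'
from h import *
print(np.round(ctrl.camera_params('wrist')['T_tool_cam'],4).tolist())
for n in ['top','scene']:
    im,d=ctrl.camera(n); c=campose(n)
    hsv=cv2.cvtColor(im,cv2.COLOR_RGB2HSV)
    v,u=np.nonzero(d>0); P=np.zeros(d.shape+(3,)); P[v,u]=at_d(np.c_[u,v],d[v,u],c)
    box=(P[...,0]>.44)&(P[...,0]<.6)&(P[...,1]>-.14)&(P[...,1]<.2)
    white=(hsv[...,1]<60)&(hsv[...,2]>140)
    m=box&white&(P[...,2]>.08)&(P[...,2]<.108)
    m=cv2.morphologyEx(m.astype(np.uint8),cv2.MORPH_OPEN,np.ones((3,3)))>0
    Q=P[m]; (cx,cy),(w,h),a=cv2.minAreaRect(Q[:,:2].astype(np.float32))
    print(n,'rail rect',round(cx,4),round(cy,4),round(w,4),round(h,4),round(a,2),len(Q),np.median(Q[:,2]).round(4))
    vx=np.linalg.svd(Q[:,:2]-Q[:,:2].mean(0),full_matrices=False)[2][0]; print(' pca yaw',np.arctan2(-vx[0],vx[1])%np.pi)
    for nm,lo,hi in [('yellow',20,35),('red',-1,6),('blue',105,125)]:
        mm=(hsv[...,0]>lo)&(hsv[...,0]<hi)&(hsv[...,1]>150)&(hsv[...,2]>80)&(P[...,2]>.1)&(P[...,2]<.17)&(P[...,0]<.7)&(P[...,1]>-.32)
        k,l,s,ce=cv2.connectedComponentsWithStats(mm.astype(np.uint8))
        for i in range(1,k):
            if s[i,4]<15: continue
            q=P[l==i]; top=q[q[:,2]>q[:,2].max()-.006]
            rr=cv2.minAreaRect(top[:,:2].astype(np.float32))
            print(' ',nm,s[i].tolist(),'cen',q.mean(0).round(4),'zmax',q[:,2].max().round(4),'toprect',np.round(rr[0],4),np.round(rr[1],4),round(rr[2],1))
E
```

```text
[[0.0, -0.9727, -0.2319, 0.0666], [1.0, 0.0001, -0.0005, 0.0005], [0.0005, -0.2319, 0.9727, -0.1639], [0.0, 0.0, 0.0, 1.0]]
top rail rect 0.5229 0.0303 0.046 0.2817 12.81 3538 0.0979
 pca yaw 0.23572622152404907
  yellow [436, 146, 25, 14, 246] cen [ 0.6204 -0.2446  0.1436] zmax 0.1548 toprect [ 0.6227 -0.2464] [0.0118 0.036 ] 7.8
  red [325, 240, 8, 8, 48] cen [ 0.4742 -0.0399  0.1382] zmax 0.1431 toprect [ 0.4744 -0.0401] [0.0098 0.01  ] 88.3
  blue [219, 222, 14, 21, 162] cen [0.4981 0.132  0.1256] zmax 0.1317 toprect [0.4991 0.1344] [0.0341 0.0154] 16.2
  blue [443, 245, 24, 9, 170] cen [ 0.4572 -0.2414  0.1507] zmax 0.1549 toprect [ 0.4575 -0.2422] [0.0117 0.0365] 1.6
scene rail rect 0.5252 0.0299 0.046 0.2807 12.69 2251 0.0984
 pca yaw 0.21726454364063041
  yellow [301, 303, 15, 29, 206] cen [ 0.6255 -0.2499  0.1494] zmax 0.1551 toprect [ 0.6249 -0.2469] [0.0116 0.0355] 8.0
  red [295, 179, 6, 6, 31] cen [ 0.4769 -0.0416  0.1398] zmax 0.1423 toprect [ 0.4768 -0.0411] [0.0093 0.0121] 32.2
  blue [346, 124, 16, 9, 60] cen [0.5022 0.1329 0.1285] zmax 0.132 toprect [0.5013 0.1337] [0.0309 0.0144] 13.3
  blue [216, 252, 16, 27, 144] cen [ 0.4601 -0.2451  0.1506] zmax 0.155 toprect [ 0.4598 -0.2437] [0.0115 0.0351] 2.9
```

```bash
cat >> h.py <<'E'
def go(p,yaw):
    "row shift (units) and turn from measured pose to tool-down pose p, yaw"
    o=ctrl.get_obs(); A=R.from_euler('xyz',o['eef_rot']); B=R.from_euler('xyz',[np.pi,0,yaw])
    s=A.inv().apply(np.array(p)-o['ee_pos'])/.05
    print('shift',s.round(3).tolist(),'turn',(A.inv()*B).as_rotvec().round(4).tolist())
E
python3 - <<'E'
from h import *
go([.624,-.247,.28],np.pi/2+.137)
E
```

```text
shift [10.19, -2.264, -1.211] turn [0.0001, 0.0, -1.376]
```

>>> move_arm(
  targets=[
    [1,1,-0.2,-1.2,0,0,-0.14],
    [1,10.19,-2.264,-1.211,0,0,-1.376],
    [1,10.19,-2.264,-1.211,0,0,-1.376],
    [1,10.19,-2.264,-1.211,0,0,-1.376],
    [1,10.19,-2.264,-1.211,0,0,-1.376],
    [1,10.19,-2.264,-1.211,0,0,-1.376],
    [1,10.19,-2.264,-1.211,0,0,-1.376],
    [1,10.19,-2.264,-1.211,0,0,-1.376],
    [1,10.19,-2.264,-1.211,0,0,-1.376],
    [1,10.19,-2.264,-1.211,0,0,-1.376],
    [1,10.19,-2.264,-1.211,0,0,-1.376],
    [1,10.19,-2.264,-1.211,0,0,-1.376],
  ],
)

```text
time_s: 2.2
ee_pos: [0.6269, -0.2437, 0.2788]
eef_rot: [-3.141, -0.001, 1.712]
force: [-0.3, -0.2, -0.1]
grip_width: 0.094
grip_force: 0.0
```

>>> move_arm(
  targets=[
    [1,0,0,0,0,0,0],
    [1,0,0,0,0,0,0],
    [1,0,0,0,0,0,0],
    [1,0,0,0,0,0,0],
  ],
)

```text
time_s: 2.6
ee_pos: [0.6234, -0.2478, 0.2804]
eef_rot: [3.141, 0.0, 1.707]
force: [0.8, 0.8, 0.7]
grip_width: 0.0938
grip_force: 0.0
```

```bash
cat >> h.py <<'E'
def seg(n='wrist'):
    c=campose(n); im,d=ctrl.camera(n)
    hsv=cv2.cvtColor(im,cv2.COLOR_RGB2HSV); v,u=np.nonzero(d>0); P=np.zeros(d.shape+(3,)); P[v,u]=at_d(np.c_[u,v],d[v,u],c)
    return im,d,hsv,P,c
def col(hsv,lo,hi): return (hsv[...,0]>lo)&(hsv[...,0]<hi)&(hsv[...,1]>150)&(hsv[...,2]>80)
E
python3 - <<'E'
from h import *
o=ctrl.get_obs(); print(o['time_s'],o['ee_pos'],o['eef_rot'],o['qpos'].round(2))
im,d,hsv,P,c=seg(); cv2.imwrite('pics/w1.png',im[...,::-1])
m=col(hsv,20,35)&(P[...,2]>.1)
q=P[m]; zt=np.percentile(q[:,2],99); print(len(q),'ztop',zt)
t=q[q[:,2]>zt-.004]; rr=cv2.minAreaRect(t[:,:2].astype(np.float32)); print(rr)
for r in ctrl.tip_of('wrist','hanger_grip')[:2]: print(r,at_z([r['point']],.136,c))
E
```

```text
2.6 [ 0.62336677 -0.24779493  0.28044098] [3.14118078e+00 2.63981298e-04 1.70651543e+00] [-0.43  0.55  1.03 -0.    1.56 -0.57]
232 ztop 0.3905018105654133
((0.6506190896034241, -0.22545643150806427), (0.0710764080286026, 0.0014550734777003527), 7.233380317687988)
{'point': [322.8, 195.3], 'score': 0.79} [[ 0.62643296 -0.24665083  0.136     ]]
{'point': [280.3, 50.3], 'score': 0.6} [[ 0.563486   -0.10449993  0.136     ]]
```

View pics/w1.png

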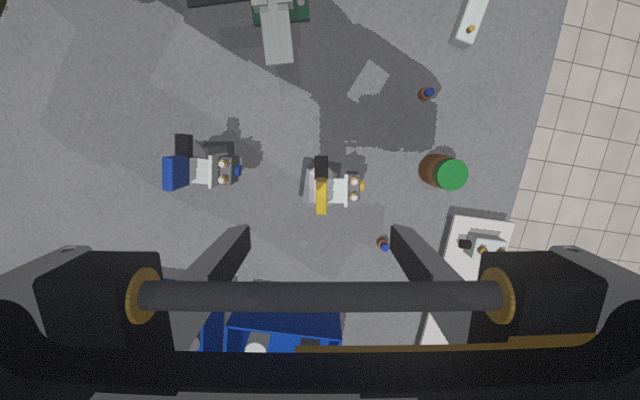

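The wrist picture shows the yellow tab upright at (321,196), midway between the fingers. The tongue is at (278,40) and the blue hanger is clear at (176,172). The gripper's brass rings spoiled the fit, so I'll redo it restricted to the tab.

```bash
python3 - <<'E'
from h import *
im,d,hsv,P,c=seg()
m=(hsv[...,0]>18)&(hsv[...,0]<36)&(hsv[...,1]>130)&(hsv[...,2]>60)&(P[...,2]>.1)&(P[...,2]<.17); m[:, :300]=0; m[:,340:]=0
q=P[m]; zt=np.percentile(q[:,2],98); print(len(q),'ztop',zt)
t=q[q[:,2]>zt-.005]; rr=cv2.minAreaRect(t[:,:2].astype(np.float32)); print(rr, t.mean(0))
v=np.linalg.svd(t[:,:2]-t[:,:2].mean(0),full_matrices=False)[2][0]; h=np.arctan2(-v[0]*np.sign(v[1]),abs(v[1])); print('yaw',h)
g=np.array([*rr[0],.136])
go([g[0],g[1],.131],np.pi/2+h)
E
```

```text
317 ztop 0.1520265080305597
((0.62401282787323, -0.2462456375360489), (0.009701165370643139, 0.033820740878582), 7.799691677093506) [ 0.62412577 -0.24640035  0.15073462]
yaw 0.12068379725891745
shift [0.023, 0.008, 2.985] turn [0.0003, 0.0002, 0.0157]
```

>>> move_arm(
  targets=[
    [1,0.02,0.01,1,0,0,0],
    [1,0.02,0.01,2,0,0,0],
    [1,0.02,0.01,2.5,0,0,0],
    [1,0.02,0.01,2.8,0,0,0],
    [1,0.02,0.01,2.98,0,0,0],
    [1,0.02,0.01,2.98,0,0,0],
    [1,0.02,0.01,2.98,0,0,0],
  ],
  grip_force=10,
)

```text
time_s: 3.45
ee_pos: [0.6249, -0.2462, 0.1326]
eef_rot: [3.14, 0.001, 1.708]
force: [-0.5, -0.3, 1.2]
grip_width: 0.0939
grip_force: 0.0
```

>>> move_arm(
  targets=[
    [-1,0,0,0,0,0,0],
    [-1,0,0,0,0,0,0],
    [-1,0,0,0,0,0,0],
    [-1,0,0,0,0,0,0],
    [-1,0,0,0,0,0,0],
    [-1,0,0,0,0,0,0],
    [-1,0,0,0,0,0,0],
    [-1,0,0,0,0,0,0],
  ],
  grip_force=10,
)

```text
time_s: 4.25
ee_pos: [0.6243, -0.2459, 0.131]
eef_rot: [-3.142, 0.0, 1.708]
force: [0.8, 0.0, 0.3]
grip_width: 0.0335
grip_force: 0.0
```

>>> move_arm(
  targets=[
    [-1,0,0,0,0,0,0],
    [-1,0,0,0,0,0,0],
    [-1,0,0,0,0,0,0],
  ],
  grip_force=50,
)

```text
time_s: 4.55
ee_pos: [0.6243, -0.246, 0.131]
eef_rot: [-3.142, -0.0, 1.708]
force: [0.2, -0.1, -0.8]
grip_width: 0.012
grip_force: 50.0
```

>>> move_arm(
  targets=[
    [-1,0,0,-0.3,0,0,0],
    [-1,0,0,-0.8,0,0,0],
    [-1,0,0,-1.3,0,0,0],
    [-1,0,0,-1.6,0,0,0],
    [-1,0,0,-1.6,0,0,0],
    [-1,0,0,-1.6,0,0,0],
  ],
)

```text
time_s: 5.15
ee_pos: [0.6241, -0.2458, 0.2102]
eef_rot: [-3.141, -0.0, 1.708]
force: [-0.5, 0.1, -4.5]
grip_width: 0.0118
grip_force: 50.0
```

```bash
python3 - <<'E'
from h import *
o=ctrl.get_obs(); print(o['force'],o['moment'],o['ee_pos'])
go([.5616,-.1358,.205],np.pi/2+.2225)
E
```

```text
[-0.49852689  0.14805397 -4.50297601] [-0.06527355 -0.11729505 -0.02898133] [ 0.62411759 -0.24583659  0.21023192]
shift [2.351, -0.938, 0.107] turn [-0.0008, -0.0005, -0.0855]
```

>>> move_arm(
  targets=[
    [-1,0.5,-0.2,0.1,0,0,-0.02],
    [-1,1.2,-0.5,0.1,0,0,-0.05],
    [-1,1.9,-0.75,0.1,0,0,-0.08],
    [-1,2.35,-0.94,0.1,0,0,-0.0855],
    [-1,2.35,-0.94,0.1,0,0,-0.0855],
    [-1,2.35,-0.94,0.1,0,0,-0.0855],
    [-1,2.35,-0.94,0.1,0,0,-0.0855],
    [-1,2.35,-0.94,0.1,0,0,-0.0855],
  ],
)

```text
time_s: 5.95
ee_pos: [0.5618, -0.1366, 0.2054]
eef_rot: [-3.141, -0.0, 1.792]
force: [0.6, -0.8, -2.5]
grip_width: 0.0118
grip_force: 50.0
```

```bash
python3 - <<'E'
from h import *
o=ctrl.get_obs(); print(o['time_s'],o['ee_pos'],o['eef_rot'],o['force'])
im,d,hsv,P,c=seg(); cv2.imwrite('pics/w2.png',im[...,::-1]); np.savez('w2.npz',im=im,P=P)
for t in ['mouth','tongue','stop','bolt_knob']:
    for r in ctrl.tip_of('wrist',t)[:1]: print(t,r, at_z([r['point']],.13 if 'k' in t else .086,c))
E
```

```text
5.95 [ 0.56182965 -0.1366139   0.20537983] [-3.14080820e+00 -4.02686107e-04  1.79245193e+00] [ 0.55669574 -0.81612185 -2.51955158]
mouth {'point': [320.5, 109.8], 'score': 0.91} [[ 0.54238305 -0.04866474  0.086     ]]
tongue {'point': [324.0, 152.6], 'score': 0.66} [[ 0.55473804 -0.08762504  0.086     ]]
bolt_knob {'point': [239.9, 76.8], 'score': 0.61} [[ 0.47485552 -0.04140839  0.13      ]]
```

View pics/w2.png

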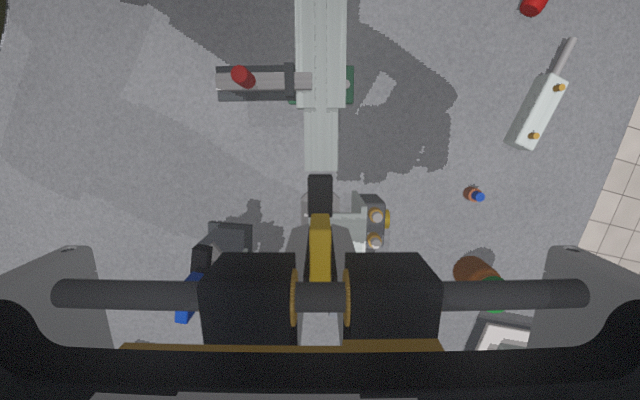

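The rail (rows 0–107, columns about 295–346), tongue, slot and red knob (240,77) are all in view. The bumper at (320,195) is nearly in line with the slot. I'll fit the rail's centre line and the bumper's centre in this same view.

```bash
cat > fit.py <<'E'
from h import *
def railfit(im,P,o,y0=.03):
    # edges of lips/tongue per row from depth, in world
    C=[];
    for name,zl,zh in [('lip',.093,.106),('tongue',.080,.0915)]:
        L=[]
        for v in range(0,175):
            u=np.nonzero((P[v,:,2]>zl)&(P[v,:,2]<zh)&(np.arange(640)>285)&(np.arange(640)<360))[0]
            if len(u)<15: continue
            a,b=P[v,u[0],:2],P[v,u[-1],:2]; w=np.linalg.norm(b-a); L.append((v,*((a+b)/2),w))
        L=np.array(L); wm=np.median(L[:,3]); L=L[abs(L[:,3]-wm)<.0025]
        k=np.polyfit(L[:,2],L[:,1],1); print(name,len(L),'w',wm.round(4),'yaw',-np.arctan(k[0]).round(4),'x at y=-.048',np.polyval(k,-.048).round(4),'rms',np.std(L[:,1]-np.polyval(k,L[:,2])).round(5),'v',L[0,0],L[-1,0],'ends y',L[0,2].round(4),L[-1,2].round(4))
E
python3 - <<'E'
from fit import *
D=np.load('w2.npz'); im,P=D['im'],D['P']; railfit(im,P,None)
hsv=cv2.cvtColor(im,cv2.COLOR_RGB2HSV)
m=(hsv[...,2]<60); m[:170]=0;m[220:]=0;m[:,:300]=0;m[:,:]&=(np.arange(640)<340); m&=(P[...,2]>.17)&(P[...,2]<.205)
q=P[m]; print('bumper',len(q),q.mean(0),cv2.minAreaRect(q[:,:2].astype(np.float32)))
m=(hsv[...,0]>18)&(hsv[...,0]<36)&(hsv[...,1]>130)&(hsv[...,2]>60)&(P[...,2]>.18)&(P[...,2]<.23);m[:, :300]=0; m[:,340:]=0;m[250:]=0
q=P[m]; t=q[q[:,2]>.22]; print('tab',len(q),len(t),q[:,2].max(),cv2.minAreaRect(t[:,:2].astype(np.float32)))
E
```

```text
lip 88 w 0.0441 yaw 0.218 x at y=-.048 0.5419 rms 0.00018 v 0.0 107.0 ends y 0.0396 -0.0474
tongue 62 w 0.0321 yaw 0.2148 x at y=-.048 0.5423 rms 0.00018 v 110.0 171.0 ends y -0.0488 -0.1064
bumper 723 [ 0.5555489  -0.10863971  0.19283456] ((0.5555394887924194, -0.10958972573280334), (0.014625626616179943, 0.026280365884304047), 12.83488941192627)
tab 727 494 0.22666109600710935 ((0.5592009425163269, -0.1260063499212265), (0.011605585925281048, 0.012493563815951347), 12.65730094909668)
```

>>> move_arm(
  targets=[
    [-1,0.3,0,0,0,0,0],
    [-1,0.7,0,0.2,0,0,0.003],
    [-1,0.87,0,0.6,0,0,0.003],
    [-1,0.87,0,1.0,0,0,0.003],
    [-1,0.87,0,1.2,0,0,0.003],
    [-1,0.87,0,1.3,0,0,0.003],
    [-1,0.87,0,1.3,0,0,0.003],
    [-1,0.87,0,1.3,0,0,0.003],
    [-1,0.87,0,1.3,0,0,0.003],
  ],
)

```text
time_s: 7.1
ee_pos: [0.5525, -0.0937, 0.1418]
eef_rot: [3.14, 0.001, 1.79]
force: [-0.7, -0.1, -1.5]
grip_width: 0.0117
grip_force: 50.0
```

>>> move_arm(
  targets=[
    [-1,0,0,0.02,0,0,0],
    [-1,0,0,0.04,0,0,0],
    [-1,0,0,0.04,0,0,0],
  ],
)

```text
time_s: 7.4
ee_pos: [0.5521, -0.0936, 0.1389]
eef_rot: [-3.141, -0.0, 1.79]
force: [0.1, 0.6, -2.7]
grip_width: 0.0117
grip_force: 50.0
```

>>> move_arm(
  targets=[
    [-1,0,0,0.02,0,0,0],
    [-1,0,0,0.02,0,0,0],
  ],
)

```text
time_s: 7.6
ee_pos: [0.5521, -0.0935, 0.1379]
eef_rot: [-3.141, -0.0, 1.79]
force: [0.3, -0.2, -3.6]
grip_width: 0.012
grip_force: 50.0
```

>>> move_arm(
  targets=[
    [-1,0,0,0.02,0,0,0],
    [-1,0,0,0.02,0,0,0],
  ],
)

```text
time_s: 7.8
ee_pos: [0.5522, -0.0935, 0.137]
eef_rot: [3.142, 0.0, 1.79]
force: [0.6, -0.3, -2.8]
grip_width: 0.0116
grip_force: 50.0
```

>>> move_arm(
  targets=[
    [-1,0,0,0.015,0,0,0],
    [-1,0,0,0.015,0,0,0],
  ],
)

```text
time_s: 8.0
ee_pos: [0.5522, -0.0936, 0.1369]
eef_rot: [3.141, 0.0, 1.79]
force: [-3.7, 1.0, 4.4]
grip_width: 0.0118
grip_force: 50.0
```

>>> move_arm(
  targets=[
    [-1,0,0,-0.03,0,0,0],
    [-1,0,0,-0.03,0,0,0],
    [-1,0,0,-0.03,0,0,0],
  ],
)

```text
time_s: 8.3
ee_pos: [0.5521, -0.0935, 0.1376]
eef_rot: [-3.141, -0.0, 1.79]
force: [-0.3, -0.1, -3.0]
grip_width: 0.0117
grip_force: 50.0
```

```bash
python3 - <<'E'
from fit import *
o=ctrl.get_obs(); print(o['ee_pos'],o['eef_rot'],o['force'])
im,d,hsv,P,c=seg(); cv2.imwrite('pics/w3.png',im[...,::-1]); np.savez('w3.npz',im=im,P=P); railfit(im,P,None)
m=(hsv[...,2]<60)&(np.arange(640)<345)&(np.arange(640)>295)&(np.arange(400)[:,None]<230)&(P[...,2]>.11)&(P[...,2]<.14)
k,l,s,_=cv2.connectedComponentsWithStats(m.astype(np.uint8)); i=1+np.argmax(s[1:,4]); q=P[l==i]; print('bumper',s[i],q.mean(0),cv2.minAreaRect(q[:,:2].astype(np.float32)))
e=np.array([np.cos(.2185),np.sin(.2185)]); print('lat bumper',(q[:,:2].mean(0)-[.5421,-.048])@e,'tcp',(o['ee_pos'][:2]-[.5421,-.048])@e)
E
```

```text
[ 0.55209249 -0.09351525  0.13757858] [-3.14138942e+00 -1.18744039e-04  1.79030015e+00] [-0.25910421 -0.0656161  -2.95955161]
lip 141 w 0.0442 yaw 0.2171 x at y=-.048 0.5417 rms 0.00029 v 0.0 162.0 ends y 0.0544 -0.0472
tongue 158 w 0.0106 yaw 0.225 x at y=-.048 0.542 rms 0.00012 v 0.0 162.0 ends y 0.0603 -0.0485
bumper [308 175  24  42 732] [ 0.54581688 -0.06560104  0.12505944] ((0.545651376247406, -0.06623565405607224), (0.014889232814311981, 0.025769446045160294), 13.00835132598877)
lat bumper -0.00018679259836210677 tcp -0.00011122892260518444
```

>>> move_arm(
  targets=[
    [-1,0.08,0,0,0,0,0],
    [-1,0.16,0,0,0,0,0],
    [-1,0.24,0,0,0,0,0],
    [-1,0.3,0,0,0,0,0],
    [-1,0.35,0,0,0,0,0],
    [-1,0.38,0,0,0,0,0],
  ],
)

```text
time_s: 8.95
ee_pos: [0.548, -0.0747, 0.1378]
eef_rot: [3.142, -0.0, 1.79]
force: [-0.3, 0.6, -2.2]
grip_width: 0.012
grip_force: 50.0
```

>>> move_arm(
  targets=[
    [-1,0.03,0,0,0,0,0],
    [-1,0.06,0,0,0,0,0],
    [-1,0.09,0,0,0,0,0],
    [-1,0.12,0,0,0,0,0],
  ],
)

```text
time_s: 9.35
ee_pos: [0.5467, -0.0691, 0.1378]
eef_rot: [3.142, 0.0, 1.79]
force: [0.3, 0.0, -1.8]
grip_width: 0.0117
grip_force: 50.0
```

>>> move_arm(
  targets=[
    [-1,0.03,0,0,0,0,0],
    [-1,0.06,0,0,0,0,0],
    [-1,0.09,0,0,0,0,0],
    [-1,0.12,0,0,0,0,0],
  ],
)

```text
time_s: 9.75
ee_pos: [0.5454, -0.0631, 0.1377]
eef_rot: [3.142, -0.0, 1.79]
force: [-0.1, -0.1, -3.1]
grip_width: 0.0115
grip_force: 50.0
```

>>> move_arm(
  targets=[
    [-1,0.05,0,0,0,0,0],
    [-1,0.1,0,0,0,0,0],
    [-1,0.15,0,0,0,0,0],
    [-1,0.2,0,0,0,0,0],
  ],
)

```text
time_s: 10.15
ee_pos: [0.5432, -0.0533, 0.1378]
eef_rot: [3.142, 0.0, 1.79]
force: [0.6, -0.2, -2.5]
grip_width: 0.0116
grip_force: 50.0
```

>>> move_arm(
  targets=[
    [-1,0.05,0,0,0,0,0],
    [-1,0.1,0,0,0,0,0],
    [-1,0.15,0,0,0,0,0],
    [-1,0.2,0,0,0,0,0],
  ],
)

```text
time_s: 10.55
ee_pos: [0.541, -0.0436, 0.1378]
eef_rot: [-3.142, -0.0, 1.79]
force: [0.0, -0.3, -2.7]
grip_width: 0.0118
grip_force: 50.0
```

>>> move_arm(
  targets=[
    [-1,0.05,0,0,0,0,0],
    [-1,0.1,0,0,0,0,0],
    [-1,0.15,0,0,0,0,0],
    [-1,0.2,0,0,0,0,0],
  ],
)

```text
time_s: 10.95
ee_pos: [0.5388, -0.0338, 0.1378]
eef_rot: [3.142, 0.0, 1.79]
force: [0.5, -0.4, -2.7]
grip_width: 0.0117
grip_force: 50.0
```

>>> move_arm(
  targets=[
    [-1,0.05,0,0,0,0,0],
    [-1,0.1,0,0,0,0,0],
    [-1,0.15,0,0,0,0,0],
    [-1,0.2,0,0,0,0,0],
  ],
)

```text
time_s: 11.35
ee_pos: [0.5366, -0.024, 0.1378]
eef_rot: [3.142, -0.0, 1.79]
force: [0.7, -0.2, -2.5]
grip_width: 0.0115
grip_force: 50.0
```

>>> move_arm(
  targets=[
    [-1,0.04,0,0,0,0,0],
    [-1,0.08,0,0,0,0,0],
    [-1,0.12,0,0,0,0,0],
    [-1,0.16,0,0,0,0,0],
    [-1,0.2,0,0,0,0,0],
  ],
)

```text
time_s: 11.85
ee_pos: [0.5345, -0.0143, 0.1378]
eef_rot: [3.142, -0.0, 1.79]
force: [-0.4, -0.7, -3.5]
grip_width: 0.0116
grip_force: 50.0
```

>>> move_arm(
  targets=[
    [-1,0.04,0,0,0,0,0],
    [-1,0.08,0,0,0,0,0],
    [-1,0.12,0,0,0,0,0],
    [-1,0.16,0,0,0,0,0],
    [-1,0.2,0,0,0,0,0],
  ],
)

```text
time_s: 12.35
ee_pos: [0.5323, -0.0046, 0.1378]
eef_rot: [3.142, 0.0, 1.79]
force: [0.9, -2.2, -2.7]
grip_width: 0.0112
grip_force: 50.0
```

>>> move_arm(
  targets=[
    [-1,0.04,0,0,0,0,0],
    [-1,0.08,0,0,0,0,0],
    [-1,0.12,0,0,0,0,0],
    [-1,0.16,0,0,0,0,0],
    [-1,0.2,0,0,0,0,0],
  ],
)

```text
time_s: 12.85
ee_pos: [0.5306, 0.0052, 0.1381]
eef_rot: [3.14, 0.0, 1.79]
force: [5.7, -0.9, -3.7]
grip_width: 0.0119
grip_force: 50.0
```

>>> move_arm(
  targets=[
    [-1,0.04,0,0,0,0,0],
    [-1,0.08,0,0,0,0,0],
    [-1,0.12,0,0,0,0,0],
    [-1,0.16,0,0,0,0,0],
    [-1,0.2,0,0,0,0,0],
    [-1,0.24,0,0,0,0,0],
    [-1,0.28,0,0,0,0,0],
  ],
)

```text
time_s: 13.55
ee_pos: [0.5276, 0.0188, 0.1381]
eef_rot: [3.14, 0.0, 1.79]
force: [5.0, -1.9, -2.3]
grip_width: 0.0114
grip_force: 50.0
```

>>> move_arm(
  targets=[
    [-1,0.04,0,0,0,0,0],
    [-1,0.08,0,0,0,0,0],
    [-1,0.12,0,0,0,0,0],
    [-1,0.16,0,0,0,0,0],
    [-1,0.2,0,0,0,0,0],
    [-1,0.24,0,0,0,0,0],
    [-1,0.28,0,0,0,0,0],
  ],
)

```text
time_s: 14.25
ee_pos: [0.5245, 0.0325, 0.1381]
eef_rot: [3.14, 0.0, 1.79]
force: [5.8, -1.5, -3.2]
grip_width: 0.0114
grip_force: 50.0
```

>>> move_arm(
  targets=[
    [-1,0.04,0,0,0,0,0],
    [-1,0.08,0,0,0,0,0],
    [-1,0.12,0,0,0,0,0],
    [-1,0.16,0,0,0,0,0],
    [-1,0.2,0,0,0,0,0],
    [-1,0.24,0,0,0,0,0],
    [-1,0.28,0,0,0,0,0],
  ],
)

```text
time_s: 14.95
ee_pos: [0.5215, 0.0462, 0.1381]
eef_rot: [3.14, 0.0, 1.79]
force: [5.7, -1.0, -3.3]
grip_width: 0.0116
grip_force: 50.0
```

```bash
python3 - <<'E'
from h import *
o=ctrl.get_obs(); print(o['time_s'],o['ee_pos'],o['eef_rot'],o['force'],o['moment'])
a=.2195; ey=np.array([-np.sin(a),np.cos(a)]); ex=np.array([np.cos(a),np.sin(a)]); print('tcp rail y',(o['ee_pos'][:2]-[.5421,-.048])@ey,'x',(o['ee_pos'][:2]-[.5421,-.048])@ex,'Fy,Fx',o['force'][:2]@ey,o['force'][:2]@ex)
for n in ['wrist','top']:
    im,d,hsv,P,c=seg(n); cv2.imwrite(f'pics/{n}4.png',im[...,::-1])
    m=col(hsv,105,125)&(P[...,2]>.105)&(P[...,2]<.14)&(P[...,1]>.08)&(P[...,1]<.18)
    q=P[m]; q=q[q[:,2]>.122]; y=(q[:,:2]-[.5421,-.048])@ey; print(n,'stop',len(q),np.percentile(y,[2,50,98]).round(4),cv2.minAreaRect(q[:,:2].astype(np.float32)) if len(q) else '')
    for r in ctrl.tip_of(n,'hanger_bumper')[:1]: p=at_z([r['point']],.119,c)[0]; print(n,'bumper',r['score'],(p[:2]-[.5421,-.048])@ey)
E
```

```text
14.95 [0.52148903 0.04615911 0.13807057] [3.14007932e+00 4.38526385e-04 1.79042281e+00] [ 5.65163291 -1.02318647 -3.25732298] [-0.36741567 -1.43287857  0.0252556 ]
tcp rail y 0.09638776991818117 x 0.0003859168831885033 Fy,Fx -2.2292324493691105 5.293239820607309
wrist stop 162 [0.1805 0.1896 0.1947] ((0.5003300309181213, 0.13483504951000214), (0.03218480944633484, 0.014637667685747147), 13.774410247802734)
wrist bumper 0.92 0.13551340699782613
top stop 30 [0.1797 0.1842 0.1894] ((0.5120947360992432, 0.13404260575771332), (0.010193933732807636, 0.00694806594401598), 88.8559341430664)
```

>>> move_arm(
  targets=[
    [-1,0.04,0,0,0,0,0],
    [-1,0.08,0,0,0,0,0],
    [-1,0.12,0,0,0,0,0],
    [-1,0.16,0,0,0,0,0],
    [-1,0.2,0,0,0,0,0],
    [-1,0.24,0,0,0,0,0],
    [-1,0.28,0,0,0,0,0],
  ],
)

```text
time_s: 15.85
ee_pos: [0.5184, 0.0598, 0.1381]
eef_rot: [3.14, 0.0, 1.79]
force: [5.2, -1.1, -3.6]
grip_width: 0.0116
grip_force: 50.0
```

>>> move_arm(
  targets=[
    [-1,0.04,0,0,0,0,0],
    [-1,0.08,0,0,0,0,0],
    [-1,0.12,0,0,0,0,0],
    [-1,0.16,0,0,0,0,0],
    [-1,0.2,0,0,0,0,0],
    [-1,0.24,0,0,0,0,0],
    [-1,0.28,0,0,0,0,0],
  ],
)

```text
time_s: 16.55
ee_pos: [0.5154, 0.0735, 0.138]
eef_rot: [3.14, 0.0, 1.79]
force: [5.2, -1.7, -3.5]
grip_width: 0.0114
grip_force: 50.0
```

```bash
cat > st.py <<'E'
from h import *
a=.2195; ey=np.array([-np.sin(a),np.cos(a)]); ex=np.array([np.cos(a),np.sin(a)])
def st():
    o=ctrl.get_obs(); d=o['ee_pos'][:2]-[.5421,-.048]; print('t',o['time_s'],'y',d@ey,'x',d@ex,'Fy,Fx',o['force'][:2]@ey,o['force'][:2]@ex,'Fz',o['force'][2])
st()
E
python3 - <<'E'
from st import *
im,d,hsv,P,c=seg(); cv2.imwrite('pics/w5.png',im[100:300,220:420,::-1].repeat(3,0).repeat(3,1)[:600])
m=col(hsv,105,125)&(P[...,2]>.122)&(P[...,2]<.14)&(P[...,1]>.08)&(P[...,1]<.18)
v,u=np.nonzero(m); print('stop rows',v.max(),'cols',u.min(),u.max()); y=(P[m][:,:2]-[.5421,-.048])@ey; print(np.percentile(y,[1,3,50,99]))
m=(hsv[...,2]<60)&(np.arange(640)<345)&(np.arange(640)>295)&(np.arange(400)[:,None]<230)&(P[...,2]>.11)&(P[...,2]<.14)
k,l,s,_=cv2.connectedComponentsWithStats(m.astype(np.uint8)); i=1+np.argmax(s[1:,4]); q=P[l==i]; y=(q[:,:2]-[.5421,-.048])@ey; print('bumper',s[i],np.percentile(y,[1,50,97,99]))
E
```

```text
t 16.55 y 0.12436245254298317 x 0.00034587732328802913 Fy,Fx -2.7983638485375693 4.725726849813367 Fz -3.469516098042326
stop rows 152 cols 292 344
[0.18104208 0.18106089 0.18884646 0.1947339 ]
bumper [308 175  24  42 648] [0.1408089  0.1526439  0.16506798 0.16518136]
```

>>> move_arm(
  targets=[
    [-1,0.03,0,0,0,0,0],
    [-1,0.06,0,0,0,0,0],
    [-1,0.09,0,0,0,0,0],
    [-1,0.12,0,0,0,0,0],
    [-1,0.15,0,0,0,0,0],
    [-1,0.18,0,0,0,0,0],
    [-1,0.2,0,0,0,0,0],
  ],
)

```text
time_s: 17.3
ee_pos: [0.5132, 0.0832, 0.138]
eef_rot: [3.14, 0.0, 1.79]
force: [6.2, -1.0, -3.2]
grip_width: 0.0118
grip_force: 50.0
```

>>> move_arm(
  targets=[
    [-1,0.01,0,0,0,0,0],
    [-1,0.02,0,0,0,0,0],
    [-1,0.03,0,0,0,0,0],
    [-1,0.03,0,0,0,0,0],
  ],
)

```text
time_s: 17.7
ee_pos: [0.5128, 0.0847, 0.138]
eef_rot: [3.14, 0.0, 1.791]
force: [4.8, -1.4, -2.8]
grip_width: 0.0116
grip_force: 50.0
```

>>> move_arm(
  targets=[
    [-1,0.01,0,0,0,0,0],
    [-1,0.02,0,0,0,0,0],
    [-1,0.02,0,0,0,0,0],
  ],
)

```text
time_s: 18.0
ee_pos: [0.5126, 0.0857, 0.138]
eef_rot: [3.14, 0.0, 1.791]
force: [5.4, -1.0, -3.0]
grip_width: 0.0116
grip_force: 50.0
```

>>> move_arm(
  targets=[
    [-1,0.01,0,0,0,0,0],
    [-1,0.02,0,0,0,0,0],
  ],
)

```text
time_s: 18.2
ee_pos: [0.5124, 0.0865, 0.138]
eef_rot: [3.14, 0.0, 1.79]
force: [5.1, -1.3, -3.2]
grip_width: 0.0118
grip_force: 50.0
```

>>> move_arm(
  targets=[
    [-1,0.01,0,0,0,0,0],
    [-1,0.02,0,0,0,0,0],
  ],
)

```text
time_s: 18.4
ee_pos: [0.5122, 0.0875, 0.138]
eef_rot: [3.14, 0.0, 1.79]
force: [5.7, -2.8, -2.2]
grip_width: 0.012
grip_force: 50.0
```

>>> move_arm(
  targets=[
    [-1,0.01,0,0,0,0,0],
    [-1,0.02,0,0,0,0,0],
  ],
)

```text
time_s: 18.6
ee_pos: [0.5122, 0.0877, 0.1381]
eef_rot: [3.14, 0.002, 1.79]
force: [6.8, -10.7, -2.0]
grip_width: 0.0118
grip_force: 50.0
```

>>> move_arm(
  targets=[
    [-1,0.01,0,0,0,0,0],
    [-1,0.015,0,0,0,0,0],
  ],
)

```text
time_s: 18.8
ee_pos: [0.5122, 0.0877, 0.1382]
eef_rot: [3.14, 0.003, 1.79]
force: [7.1, -15.5, -1.4]
grip_width: 0.0117
grip_force: 50.0
```

>>> move_arm(
  targets=[
    [-1,0,0,0,0,0,0],
    [-1,0,0,0,0,0,0],
    [-1,0,0,0,0,0,0],
    [-1,0,0,0,0,0,0],
  ],
)

```text
time_s: 19.2
ee_pos: [0.5122, 0.0877, 0.1382]
eef_rot: [3.14, 0.003, 1.79]
force: [7.3, -12.3, -2.6]
grip_width: 0.0116
grip_force: 50.0
```

```bash
python3 st.py
```

```text
t 19.2 y 0.13897366777191797 x 0.000334571644469834 Fy,Fx -13.615496211986606 4.491613828838112 Fz -2.5785750850244558
```

>>> move_arm(
  targets=[
    [-1,0.006,0,0,0,0,0],
    [-1,0.006,0,0,0,0,0],
    [-1,0.006,0,0,0,0,0],
    [-1,0.006,0,0,0,0,0],
  ],
)

```text
time_s: 19.6
ee_pos: [0.5122, 0.0878, 0.1382]
eef_rot: [3.14, 0.004, 1.79]
force: [8.0, -15.1, -2.2]
grip_width: 0.0116
grip_force: 50.0
```

>>> move_arm(
  targets=[
    [-1,-0.005,0,0.01,0,0,0],
    [-1,-0.01,0,0.02,0,0,0],
    [-1,-0.01,0,0.02,0,0,0],
  ],
)

```text
time_s: 19.9
ee_pos: [0.5124, 0.0877, 0.1377]
eef_rot: [3.139, 0.003, 1.79]
force: [5.9, -12.9, 3.6]
grip_width: 0.0119
grip_force: 50.0
```

>>> move_arm(
  targets=[
    [-1,0,0,0,0,0,0],
    [-1,0,0,0,0,0,0],
  ],
  grip_force=5,
)

```text
time_s: 20.1
ee_pos: [0.5121, 0.0885, 0.1375]
eef_rot: [3.14, 0.001, 1.79]
force: [5.6, -5.0, 1.5]
grip_width: 0.0121
grip_force: 5.0
```

>>> move_arm(
  targets=[
    [-0.5,0,0,0,0,0,0],
    [-0.3,0,0,0,0,0,0],
    [-0.1,0,0,0,0,0,0],
    [-0.1,0,0,0,0,0,0],
    [-0.1,0,0,0,0,0,0],
    [-0.1,0,0,0,0,0,0],
  ],
)

```text
time_s: 20.7
ee_pos: [0.5114, 0.0891, 0.1367]
eef_rot: [-3.141, -0.0, 1.79]
force: [0.1, -0.4, 0.3]
grip_width: 0.0424
grip_force: 0.0
```

```bash
python3 st.py
```

```text
t 20.7 y 0.14046598812909386 x -0.00016329116676100865 Fy,Fx -0.37645029739877883 0.028240435488688678 Fz 0.3103364722520235
```

>>> move_arm(
  targets=[
    [-0.1,0,0,-0.2,0,0,0],
    [-0.1,0,0,-0.7,0,0,0],
    [-0.1,0,0,-1.2,0,0,0],
    [-0.1,0,0,-1.6,0,0,0],
    [-0.1,0,0,-1.6,0,0,0],
    [-0.1,0,0,-1.6,0,0,0],
  ],
  grip_force=20,
)

```text
time_s: 21.3
ee_pos: [0.5113, 0.089, 0.2167]
eef_rot: [3.141, 0.0, 1.79]
force: [-0.1, 0.3, -0.2]
grip_width: 0.0423
grip_force: 0.0
```

```bash
python3 - <<'E'
from st import *
im,d,hsv,P,c=seg('top'); cv2.imwrite('pics/top6.png',im[130:280,160:400,::-1].repeat(3,0).repeat(3,1))
im,d,hsv,P,c=seg('scene')
m=(hsv[...,0]<7)&(hsv[...,1]>150)&(hsv[...,2]>80)&(P[...,2]>.11)&(P[...,2]<.15)&(P[...,0]<.53)&(abs(P[...,1]+.04)<.05)
q=P[m]; k=q.mean(0); print(len(q),k,'knob rail x,y',(k[:2]-[.5421,-.048])@ex,(k[:2]-[.5421,-.048])@ey)
m=(hsv[...,0]>18)&(hsv[...,0]<36)&(hsv[...,1]>130)&(P[...,2]>.12)&(P[...,2]<.17)&(P[...,1]>0)&(P[...,1]<.16)&(P[...,0]<.6)
q=P[m]; t=q[q[:,2]>.15] 
if len(t)>5: r=cv2.minAreaRect(t[:,:2].astype(np.float32)); print('tab',len(t),q[:,2].max(),r,'rail y',(np.array(r[0])-[.5421,-.048])@ey,'x',(np.array(r[0])-[.5421,-.048])@ex)
t=np.array([.5421,-.048])-.099*ex+.022*ey
go([*t,.215],np.pi/2+.2195); print(t)
E
```

```text
t 21.3 y 0.1404236882970398 x -0.00019573484054136005 Fy,Fx 0.3446515465045849 -0.06226026173154081 Fz -0.22573575269044596
33 [ 0.47716527 -0.04226738  0.13877219] knob rail x,y -0.06212848841669442 0.019734074970236815
tab 107 0.16032615762312752 ((0.5143342614173889, 0.08551397919654846), (0.01204000785946846, 0.03563327714800835), 12.743348121643066) rail y 0.13635626146483415 x 0.001972014013149315
shift [-2.369, -1.969, 0.017] turn [-0.0016, -0.0002, -0.0001]
[ 0.44068505 -0.04808428]
```

View pics/top6.png

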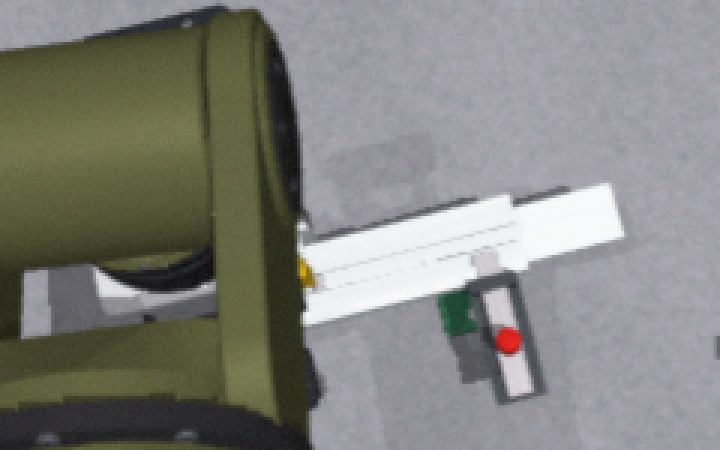

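The arm hides the stop in this picture. The bolt and red knob are clear at crop pixel (508,340), and the yellow tab just shows at (305,272). Next I'll move to the robot side of the knob.

>>> move_arm(
  targets=[
    [-1,-0.6,-0.5,0,0,0,0],
    [-1,-1.3,-1.1,0,0,0,0],
    [-1,-2.0,-1.7,0,0,0,0],
    [-1,-2.37,-1.97,0,0,0,0],
    [-1,-2.37,-1.97,0.5,0,0,0],
    [-1,-2.37,-1.97,1.1,0,0,0],
    [-1,-2.37,-1.97,1.5,0,0,0],
    [-1,-2.37,-1.97,1.68,0,0,0],
    [-1,-2.37,-1.97,1.68,0,0,0],
    [-1,-2.37,-1.97,1.68,0,0,0],
    [-1,-2.37,-1.97,1.68,0,0,0],
  ],
)

```text
time_s: 22.5
ee_pos: [0.4416, -0.0481, 0.1336]
eef_rot: [3.14, 0.001, 1.79]
force: [0.4, -0.6, 0.3]
grip_width: 0.0003
grip_force: 0.0
```

```bash
python3 - <<'E'
from st import *
im,d,hsv,P,c=seg(); cv2.imwrite('pics/w7.png',im[...,::-1])
E
```

```text
t 22.5 y 0.021770968745771783 x -0.09815892811471755 Fy,Fx -0.712640289768126 0.2270671942153508 Fz 0.30479518702866304
```

View pics/w7.png

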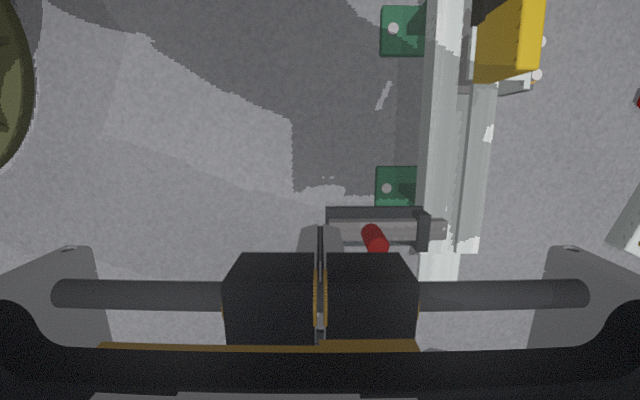

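The closed fingers stand at (320,235), with the knob at (374,238) straight along tool +y. The yellow hanger stands in the rail at top right.

>>> move_arm(
  targets=[
    [-1,0,0.08,0,0,0,0],
    [-1,0,0.16,0,0,0,0],
    [-1,0,0.24,0,0,0,0],
    [-1,0,0.32,0,0,0,0],
    [-1,0,0.38,0,0,0,0],
    [-1,0,0.44,0,0,0,0],
    [-1,0,0.5,0,0,0,0],
  ],
)

```text
time_s: 23.25
ee_pos: [0.4656, -0.0426, 0.1327]
eef_rot: [-3.141, -0.0, 1.79]
force: [-2.8, -0.4, 1.7]
grip_width: 0.0004
grip_force: 1.1
```

>>> move_arm(
  targets=[
    [-1,0,0.04,0,0,0,0],
    [-1,0,0.08,0,0,0,0],
    [-1,0,0.12,0,0,0,0],
    [-1,0,0.16,0,0,0,0],
    [-1,0,0.2,0,0,0,0],
    [-1,0,0.2,0,0,0,0],
  ],
)

```text
time_s: 23.85
ee_pos: [0.4755, -0.0404, 0.1327]
eef_rot: [3.141, 0.0, 1.79]
force: [-0.5, 0.0, -0.1]
grip_width: 0.0006
grip_force: 0.0
```

>>> move_arm(
  targets=[
    [-1,0,0.02,0,0,0,0],
    [-1,0,0.04,0,0,0,0],
    [-1,0,0.04,0,0,0,0],
  ],
)

```text
time_s: 24.15
ee_pos: [0.4773, -0.04, 0.1327]
eef_rot: [3.142, 0.0, 1.79]
force: [-1.3, 0.1, 0.2]
grip_width: 0.0007
grip_force: 0.5
```

```bash
python3 st.py
```

```text
t 24.15 y 0.021894184573429176 x -0.0615380757221714 Fy,Fx 0.390610107749898 -1.2347526570570475 Fz 0.21950419679416483
```

>>> move_arm(
  targets=[
    [-1,0,0.02,0,0,0,0],
    [-1,0,0.04,0,0,0,0],
  ],
)

```text
time_s: 24.35
ee_pos: [0.4791, -0.0396, 0.1327]
eef_rot: [-3.141, -0.0, 1.79]
force: [-1.8, -0.6, 0.0]
grip_width: 0.0005
grip_force: 1.0
```

>>> move_arm(
  targets=[
    [-1,0,0.02,0,0,0,0],
    [-1,0,0.03,0,0,0,0],
  ],
)

```text
time_s: 24.55
ee_pos: [0.4807, -0.0393, 0.1328]
eef_rot: [3.142, 0.0, 1.79]
force: [-2.0, -0.1, 1.0]
grip_width: 0.0005
grip_force: 1.1
```

>>> move_arm(
  targets=[
    [-1,0,0.02,0,0,0,0],
    [-1,0,0.03,0,0,0,0],
  ],
)

```text
time_s: 24.75
ee_pos: [0.481, -0.0391, 0.1326]
eef_rot: [-3.138, -0.0, 1.79]
force: [-14.7, -3.0, 7.6]
grip_width: 0.0002
grip_force: 7.6
```

```bash
python3 st.py
```

```text
t 24.75 y 0.0219523176937951 x -0.05770885984565823 Fy,Fx 0.24479310035796187 -14.964945725461805 Fz 7.631237686736068
```

The bolt has met its hard end at the expected place, with 15 N. I'll back off, lift clear and verify.

>>> move_arm(
  targets=[
    [-1,0,-0.2,0,0,0,0],
    [-1,0,-0.5,0,0,0,0],
    [-1,0,-0.5,-0.6,0,0,0],
    [-1,0,-0.5,-1.4,0,0,0],
    [-1,-1,-0.7,-2.2,0,0,0],
    [-1,-2,-1,-2.4,0,0,0],
    [-1,-3,-1.4,-2.4,0,0,0],
    [-1,-3.5,-1.5,-2.4,0,0,0],
    [-1,-3.5,-1.5,-2.4,0,0,0],
    [-1,-3.5,-1.5,-2.4,0,0,0],
  ],
)

```text
time_s: 25.75
ee_pos: [0.4467, -0.2266, 0.2526]
eef_rot: [3.141, -0.0, 1.788]
force: [0.2, 0.2, 0.2]
grip_width: 0.0007
grip_force: 0.0
```

```bash
python3 - <<'E'
from st import *
for n in ['scene','top']:
    im,d,hsv,P,c=seg(n); cv2.imwrite(f'pics/{n}8.png',im[100:250,200:400,::-1].repeat(4,0).repeat(4,1) if n=='scene' else im[130:280,160:360,::-1].repeat(4,0).repeat(4,1))
    Y=(P[...,:2]-[.5421,-.048])@ey; X=(P[...,:2]-[.5421,-.048])@ex
    for nm,m,z in [('knob',(hsv[...,0]<7)&(abs(Y-.02)<.03),.13),('tab',(hsv[...,0]>18)&(hsv[...,0]<36)&(abs(Y-.14)<.05),.153),('stop',(hsv[...,0]>105)&(hsv[...,0]<125)&(Y>.15)&(Y<.22),.123)]:
        m=m&(hsv[...,1]>150)&(hsv[...,2]>70)&(abs(X)<.09)&(P[...,2]>z)&(P[...,2]<.17)
        if m.sum(): print(n,nm,m.sum(),'X',np.percentile(X[m],[2,50,98]).round(4),'Y',np.percentile(Y[m],[2,50,98]).round(4),'z',P[m][:,2].max().round(4))
E
```

```text
t 25.75 y -0.15353098931047873 x -0.1320214510652096 Fy,Fx 0.15629342177383893 0.19652591205561173 Fz 0.20033896620498226
scene knob 34 X [-0.043  -0.0389 -0.033 ] Y [0.0157 0.0198 0.0275] z 0.1434
scene tab 89 X [-0.0037  0.0019  0.0075] Y [0.119  0.1357 0.1534] z 0.1604
scene stop 57 X [-0.0148  0.0048  0.0149] Y [0.1797 0.184  0.1938] z 0.1312
top knob 54 X [-0.0464 -0.0404 -0.0344] Y [0.0164 0.022  0.028 ] z 0.1422
top tab 164 X [-0.0064 -0.0008  0.0051] Y [0.1201 0.1374 0.1542] z 0.1612
top stop 135 X [-0.0189 -0.0069  0.0137] Y [0.1794 0.1852 0.194 ] z 0.1318
```

View pics/scene8.png

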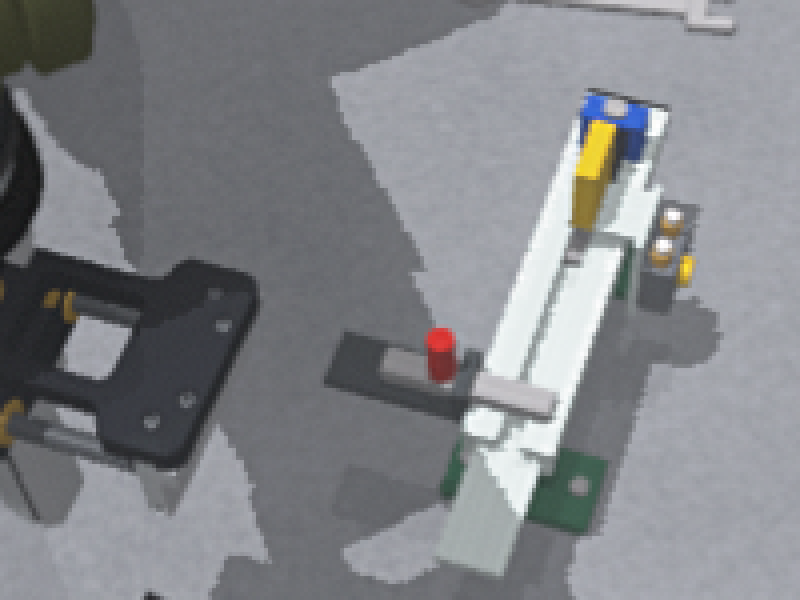

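The picture shows the bolt across the slot at (515,393), with the knob at (441,355). The yellow hanger stands at the blue stop (tab at (595,175)), and the gripper is clear. The numbers agree: the knob is at X ≈ -0.040, and the bumper is within about 1 mm of the stop.

```bash
python3 -c "
from station import ctrl
print(ctrl.hand_in())"
```

```text
the job is handed in; nothing more can be done
None
```

The job is handed in: the yellow hanger is seated against the blue stop with a push of about 15 N and released, the bolt is fully across behind it, and the blue hanger was never touched; the hand-in call returned no verdict.

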